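Hold the pack-shot camera at its second stop

TASK

Raise the bench camera over the open gift box for its packing picture: grip the mast's handle so that the release button in its side is squeezed in, then draw it straight up past the first stop, where the pull becomes heavier, until you feel it come up against the second stop, without yanking on the stop. The mast springs back down when let go, so finish while still holding the handle with the mast drawn out to that second stop, and leave everything else on the bench where it is.

Things in the scene. Friction and masses are not known exactly. Their poses are not given: they have to be found in the camera images.
- handle: Black plastic grip block on top of the mast, 56 (x) x 32 (y) x 36 (z) mm; origin at its centre, 168 mm above the bench with the mast down; z up. Moves only straight up and down. Grip it from above across y: one finger on the button (+y side), one on the plain -y face. Nothing but the button's thin tongue and a lug towards +x,-y lies just below it, the lug 30 mm below its centre.
- camera (a point): Top centre of the grey camera (46 x 46 x 50 mm, lens down), carried by a 12 mm bar from the handle's +x face, 155 mm from the handle's centre along x; it rises with the handle.
- button_face (a point): Centre of the outer face of the steel release button, 30 (x) x 22 (z) mm, in the +y side of the handle. Not pressed it stands 8 mm proud of that side (24 mm from the handle's centre line); it is pushed in towards the handle's -y, and with it fully in handle plus button are 33 mm wide.
- release_button (a joint): Travel of the release button: 0 out, 0.007 m fully in. Its spring needs about 5 N to start and 8 N to hold fully in. Beyond 0.004 its hook leaves the catch on the mast and the mast can be drawn out; otherwise the mast is locked down with 2 mm of play.
- upper_section (a joint): Draw of the mast's thin upper section out of the lower one: 0 down, 0.055 m at the first stop. It comes out first, against a steady pull of 5 to 7 N (spring and weight).
- lower_section (a joint): Draw of the mast's thicker lower section out of the column: 0 down. It moves only after the first stop, against 11 to 15 N in all, until the stop disc meets the stop collar (the second stop), at 0.040 to 0.078 m, different every time.
- stop_disc (a point): Middle of the top face of a steel disc (18 mm across) at the foot of a thin rod that hangs beside the column from the lower section and rises with it; 26 mm above the bench with the mast down.
- collar_under (a point): Point on the underside of the stop collar's fork, straight above the disc: the disc meets it at the second stop. The vertical gap between the two is what the lower section can still rise.
- stop_collar: Dark steel collar 42 mm square and 10 mm high clamped round the column at a height that differs every time (underside 66 to 104 mm above the bench), with a fork past the rod; fixed. Origin at the centre of its underside.
- mast: The mast: a dark steel base plate 130 x 110 x 12 mm bolted to the bench with an upright square aluminium column (26 mm, top 130 mm above the bench). Fixed. Origin under the column's axis; x towards the camera side, y towards the button side, z up. A small steel catch for the button's hook stands out 36 mm on the +y side at the column's top.
- gift_box: Bystander: open white gift box 190 x 170 x 36 mm with a bottle (top 46 mm above the bench), a soap and a tube in it, under the camera. Origin under its centre.
- sauce_bottle: Bystander: amber sauce bottle, 56 mm across, 170 mm tall, on the mast's button side. Origin under its centre.
- card_stand: Bystander: card stand, round foot 80 mm, thin post, clear card 100 mm wide, 197 mm tall in all. Origin under its centre.
- soap: Bystander: white soap bar 70 x 45 x 26 mm. Origin under its centre.
- jar: Bystander: white jar, 60 mm across, 60 mm tall, metal lid. Origin under its centre.
- lotion: Bystander: slim white bottle, 36 mm across, 100 mm tall. Origin under its centre.

How it is judged:
By the outcome, as a careful person would: the job done as asked, in the order asked, and still so for the second after the job is handed in, while the arm keeps its last pose, push and grip.
It also fails if it takes over 42 s, if anything falls off the work surface, if the arm or the gripper's body presses on something with over 40 N, if the wrist force passes 120 N, or if a joint passes its speed limit or range.

ROBOT

A 7-joint arm with a two-finger parallel gripper is mounted at the origin on the work surface. World frame = base frame: x ahead of the robot, y to its left, z up, the work surface at z = 0. Lengths are in m, angles in rad, forces in N, time in s.
With the tool pointing down it reaches from about 0.4 to 0.875 m from the base axis. Payload 4.4 kg.
Tool frame: the origin (TCP) lies at the very end of the fingers, on their centre line; the grasp point (between the pads) lies 19 mm behind it (robot.tcp_to_grasp is the z of the grasp point in the tool frame, in m); z points along the fingers, y is the line along which they close (so a half turn about z gives the same grasp; the last joint's range is limited). The gripper opens to 85 mm and grips with 20 to 120 N. Pads are 22 mm wide; open, the fingers measure 114 mm over their backs; the gripper's body (76 mm by 85 mm) begins 54 mm behind the grasp point. The pads swing forward as they close: fully open they stand 13 mm farther back than shut.
Start: joints at [1.115, 0.628, 0.038, 1.517, -0.027, 0.996, -0.02], TCP at [0.247, -0.601, 0.231] pointing down, gripper open.
Joint ranges: [-3.06, 3.06], [-0.37, 2.12], [-1.25, 1.32], [0.18, 2.47], [-1.1, 4.24], [0.23, 1.98], [-2.94, 2.94]. Speed limits (rad/s): [2.57, 2.57, 3.14, 3.14, 3.14, 3.14, 3.14].

INTERFACE

Orientations are given as a 3x3 rotation matrix whose columns are the frame's x, y, z axes.
In Python, from cell import robot gives the robot as it stands.
- The arm moves only by the tool carry_out, never from a script. Its argument "increments" is a list that holds one entry, the list of rows, each a list of 7 numbers: the shift along the tool's x, y, z in mm, then the turn, a rotation vector about the tool's x, y, z in degrees, then the closure, from -1 (fully open) to 1 (shut), so that 0 is half open. In form: [[[x, y, z, ax, ay, az, hand], ...]]. A call has 1 to 8 rows; each row is the pose to reach, as a shift and turn from the pose commanded when the call began, along the tool's axes at that moment; what a row does not reach only later rows make up. A row lasts 1/10 s, in which the tool goes at most 50 mm and 8.59 degrees, less where a joint would pass 70% of its speed; a pose out of reach is approached as far as the arm can. A call with a gripper value outside its range is refused whole. The fingers move at their own pace and stop on an object; "grip_force" is the grip in N (left out, the last holds). Time passes only in rows, so rows that repeat a pose let the fingers close. It gives the time, the measured TCP pose, the force, the opening and the grip force at its end, in the units of the state.
- robot.state(): the state, without advancing time (a new reading comes with each control period).
- robot.get_image(name): name is "scene" or "top" or "wrist"; returns a dict with "color" (480x640x3 uint8, red, green, blue), "z_map" (480x640 float32, m along the optical axis (not along the pixel's ray), 0 where there is no reading), "fx", "fy", "cx", "cy" (pixels), "R" (3x3) and "t" (3): a world point X has camera coordinates R X + t; the wrist camera has in their place "T_tool_cam" (4x4, takes a point from camera to tool coordinates, whose origin is the TCP and whose axes are the flange's). Camera axes: x right, y down, z forward; pixel columns grow to the right and rows downward; lengths in m; the calibration is good to about 2 mm. A picture is of the moment at which its call begins: read the wrist's pose just before it.
- robot.close_job(): hands the job in; it is judged then, once.
The state is a dict: "time_s": time; "joint_pos": joint angles; "joint_vel": joint speeds; "joint_efforts": joint torques, N m; "ee_pos": TCP position; "tool_rot": TCP orientation; "contact_force": force on the tool from outside, world axes, zero at the start; "torque": the same for the moment, N m; "grip_width": opening from 0.0 (shut) to 1.0 (fully open); "finger_force": force on a finger pad.
Only numpy, scipy, OpenCV 4.12 (cv2) and the standard library are available. Lean on these libraries where they do the work, as an engineer would, in place of code of your own. Each camera call takes 0.05 s, during which the arm holds its last target. There are 200 camera calls.

## Working session

There is one attempt and no reset: what is moved stays moved. The work goes in short steps, Python scripts to look and compute and a tool call to move; the robot and the scene stay as the last step left them, time stands still between calls to the robot, and variables do not carry over. Pictures are saved under pics/ and viewed, at most 10 in all, crops included, and the job is handed in when it is done.

Besides the shell and the picture viewer there is one more tool, called after "Emit:" as name(argument=value, ...), one argument or row to a line, values as JSON. carry_out: Moves the arm, as the interface text tells. Its arguments: {"type":"object","properties":{"increments":{"type":"array"},"grip_force":{"type":"number"}},"required":["increments"]}

```bash
mkdir -p pics; cat > h.py <<'E'
import numpy as np, cv2
from cell import robot
def grab(n):
    s=robot.state(); im=robot.get_image(n); im['s']=s
    np.save(f'pics/{n}.npy',im,allow_pickle=True); return im
def load(n): return np.load(f'pics/{n}.npy',allow_pickle=True).item()
def save(im,f): cv2.imwrite(f,cv2.cvtColor(im,cv2.COLOR_RGB2BGR))
def P(im,u,v,r=1):
    z=im['z_map'][v-r:v+r+1,u-r:u+r+1]; z=np.median(z[z>0])
    c=np.array([(u-im['cx'])*z/im['fx'],(v-im['cy'])*z/im['fy'],z])
    if 'R' in im: return im['R'].T@(c-im['t'])
    T=im['T_tool_cam']; p=T[:3,:3]@c+T[:3,3]
    return np.array(im['s']['tool_rot'])@p+np.array(im['s']['ee_pos'])
E
python3 - <<'E'
from h import *
s=robot.state(); print({k:np.round(v,3).tolist() for k,v in s.items()})
a=grab('scene');b=grab('top')
save(a['color'],'pics/s0.png');save(b['color'],'pics/t0.png')
E
```

```text
{'time_s': 0.0, 'joint_pos': [1.115, 0.629, 0.038, 1.518, -0.027, 0.996, -0.02], 'joint_vel': [-0.001, 0.0, 0.001, 0.001, -0.001, -0.002, 0.001], 'joint_efforts': [0.0, -56.339, 1.226, -19.344, 0.011, 0.011, -0.0], 'ee_pos': [0.247, -0.601, 0.23], 'tool_rot': [[0.925, 0.38, -0.001], [0.38, -0.925, 0.002], [-0.0, -0.002, -1.0]], 'contact_force': [-0.013, 0.273, 0.482], 'torque': [-0.012, 0.033, 0.045], 'finger_force': 0.0, 'grip_width': 1.0}
```

View pics/s0.png

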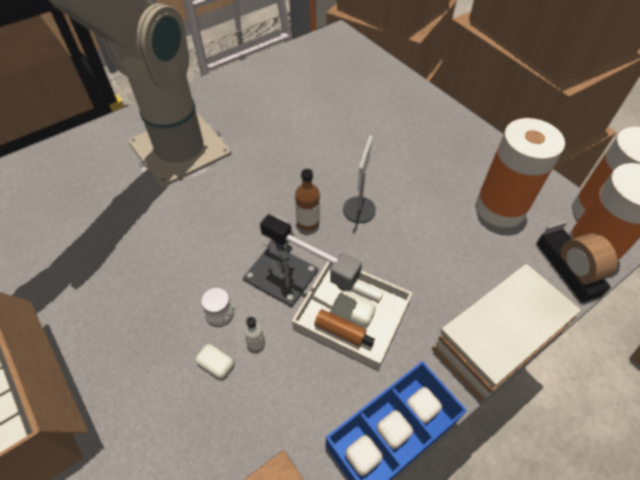

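View pics/t0.png

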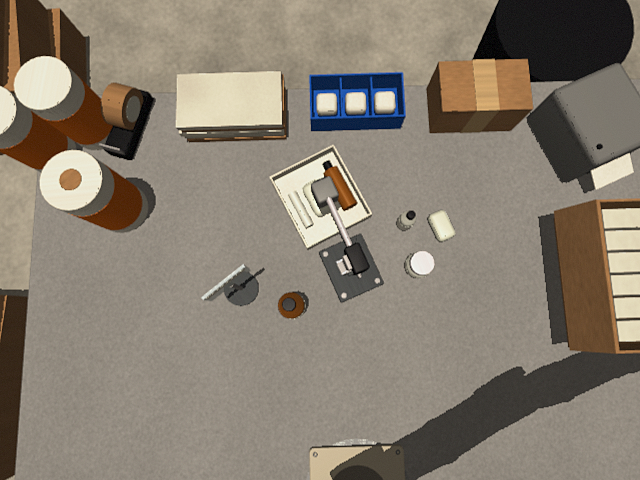

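The scene view shows the handle at about (276,229), the camera at (347,268), and the sauce bottle at (308,200). In the top view the handle is at (356,258), the camera at (322,189), the sauce bottle at (291,304) and the card at (225,283). I'll enlarge both.

```bash
python3 - <<'E'
from h import *
a=load('scene');b=load('top')
c1=cv2.resize(a['color'][205:315,235:345],(390,390),interpolation=cv2.INTER_CUBIC)
c2=cv2.resize(b['color'][220:320,310:410],(390,390),interpolation=cv2.INTER_CUBIC)
save(np.hstack([c1,c2]),'pics/c0.png')
for n,u,v in [('handle',357,260),('handle2',352,247),('camtop',326,186),('camtop2',322,190),('sauce',289,305),('jar',421,262),('plate',340,290)]: print(n,P(b,u,v).round(3))
for n,u,v in [('handle',274,224),('cam',347,263)]: print('s',n,P(a,u,v).round(3))
# handle-top points, dark and at z .17-.2
vv,uu=np.mgrid[230:290,330:380]; pts=np.array([P(b,u,v,0) if b['z_map'][v,u]>0 else [0,0,0] for u,v in zip(uu.ravel(),vv.ravel())])
m=(pts[:,2]>.178)&(pts[:,2]<.2); q=pts[m]; print(m.sum(),q.mean(0).round(4))
r=cv2.minAreaRect((q[:,:2]*1000).astype(np.float32)); print(r)
E
```

```text
handle [ 0.49  -0.008  0.185]
handle2 [0.515 0.001 0.185]
camtop [0.645 0.047 0.166]
camtop2 [0.636 0.055 0.167]
sauce [0.408 0.126 0.169]
jar [ 0.497 -0.16   0.06 ]
plate [0.443 0.019 0.012]
s handle [ 0.493 -0.006  0.185]
s cam [0.635 0.059 0.166]
503 [ 0.4949 -0.0063  0.1846]
((494.40130615234375, -4.1915740966796875), (55.88489532470703, 39.95023727416992), 21.751615524291992)
```

View pics/c0.png

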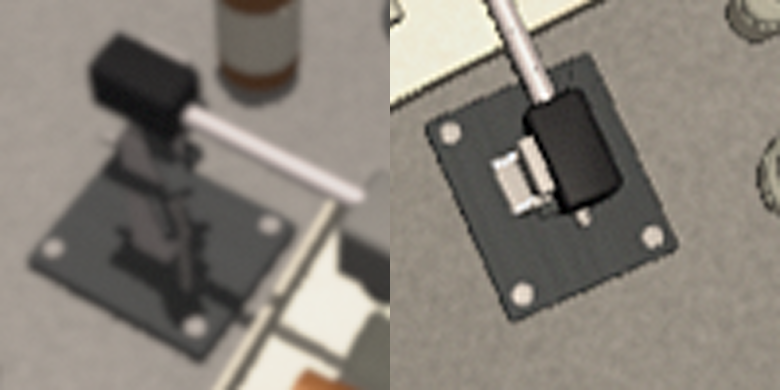

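The enlarged crop shows the handle with the bar leading to +x. The button and catch lie on its left (+y) side, at about (535,165) and (515,185). The mast yaw is about 22°, which matches the tool's present yaw. I'll move above it now.

Emit:
carry_out(
  increments=[
    [[30,-30,-5,0,0,0,-1],[65,-65,-10,0,0,0,-1],[100,-100,-15,0,0,0,-1],[135,-135,-20,0,0,0,-1],[170,-170,-20,0,0,0,-1],[205,-205,-20,0,0,0,-1],[240,-240,-20,0,0,0,-1],[275,-275,-20,0,0,0,-1]],
  ],
  grip_force=50,
)

```text
time_s: 0.9
ee_pos: [0.3972, -0.2404, 0.2513]
tool_rot: [[0.925, 0.38, -0.0], [0.38, -0.925, 0.0], [-0.0, -0.0, -1.0]]
contact_force: [0.3, -0.4, 0.7]
grip_width: 0.999
finger_force: 0.0
```

Emit:
carry_out(
  increments=[
    [[35,-35,0,0,0,0,-1],[70,-70,0,0,0,0,-1],[105,-105,0,0,0,0,-1],[135,-135,0,0,0,0,-1],[160,-160,0,0,0,0,-1],[180,-180,0,0,0,0,-1],[180,-180,0,0,0,0,-1],[180,-180,0,0,0,0,-1]],
  ],
)

```text
time_s: 1.7
ee_pos: [0.4946, -0.0073, 0.2509]
tool_rot: [[0.924, 0.381, -0.001], [0.381, -0.924, -0.0], [-0.001, -0.0, -1.0]]
contact_force: [-0.3, -0.5, -1.1]
grip_width: 1.002
finger_force: 0.0
```

```bash
python3 - <<'E'
from h import *
w=grab('wrist');s=w['s'];a=grab('scene')
print(s['time_s'],np.round(s['ee_pos'],4),np.round(s['tool_rot'],3).tolist(),np.round(w['T_tool_cam'],3).tolist())
c1=cv2.resize(a['color'][225:325,245:345],(300,300),interpolation=cv2.INTER_CUBIC)
save(np.hstack([cv2.resize(w['color'],(490,368)),cv2.copyMakeBorder(c1,0,68,0,0,0)]),'pics/w0.png')
E
```

```text
1.7 [ 0.4946 -0.0073  0.2509] [[0.924, 0.381, -0.001], [0.381, -0.924, -0.0], [-0.001, -0.0, -1.0]] [[-0.0, -0.962, -0.273, 0.068], [1.0, 0.0, -0.002, 0.0], [0.002, -0.273, 0.962, -0.143], [0.0, 0.0, 0.0, 1.0]]
```

View pics/w0.png

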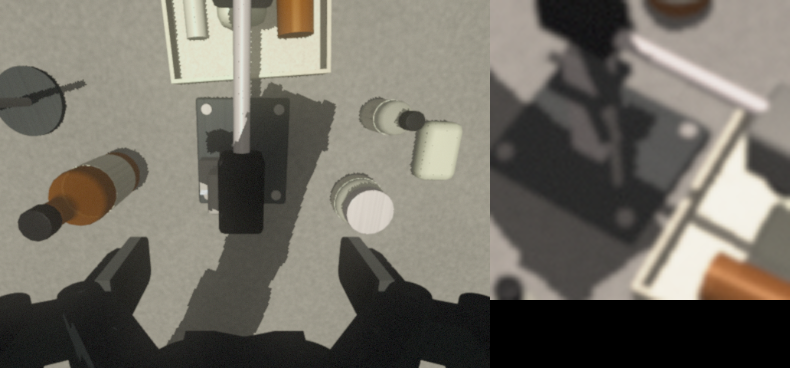

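The wrist view shows the handle centred at about (241,192) of 490 px, with the bar running straight up the picture, so yaw is aligned. Both open fingers are clear of it.

```bash
python3 - <<'E'
from h import *
w=load('wrist');T=w['T_tool_cam'];z=w['z_map'];print(w['fx'],w['cx'])
v,u=np.nonzero((z>0)); d=z[v,u]
c=np.c_[(u-w['cx'])*d/w['fx'],(v-w['cy'])*d/w['fy'],d]; p=c@T[:3,:3].T+T[:3,3]
zt=w['s']['ee_pos'][2]-p[:,2]
m=(zt>.175)&(zt<.195)&(abs(p[:,0])<.06)&(abs(p[:,1])<.035)
q=p[m]; print(m.sum(),np.median(zt[m]),np.percentile(q,[.5,50,99.5],axis=0).round(4).tolist())
print(cv2.minAreaRect((q[:,:2]*1000).astype(np.float32)))
m=(zt>.16)&(zt<.175)&(abs(p[:,0])<.06)&(abs(p[:,1])<.035); q=p[m]
print('side',m.sum(),np.percentile(q,[.5,50,99.5],axis=0).round(4).tolist())
# bar line
m=(zt>.15)&(zt<.18)&(p[:,0]>.04)&(p[:,0]<.11)&(abs(p[:,1])<.03);q=p[m]
print(np.polyfit(q[:,0],q[:,1],1),m.sum())
E
```

```text
415.5744714386489 319.00225894879986
6778 0.1855750795477006 [[-0.026, -0.0258, 0.0635], [0.0033, -0.0042, 0.0654], [0.0286, 0.0135, 0.075]]
((0.9247074127197266, -6.251924514770508), (40.12445831298828, 55.645843505859375), 89.78887939453125)
side 1562 [[0.0153, -0.0245, 0.0762], [0.0412, -0.0023, 0.0838], [0.0597, 0.012, 0.0904]]
[ 0.00805545 -0.00243144] 3182
```

Emit:
carry_out(
  increments=[
    [[1,-2.5,15,0,0,0,-1],[1,-2.5,30,0,0,0,-1],[1,-2.5,45,0,0,0,-1],[1,-2.5,60,0,0,0,-1],[1,-2.5,75,0,0,0,-1],[1,-2.5,88,0,0,0,-1],[1,-2.5,97,0,0,0,-1],[1,-2.5,101,0,0,0,-1]],
  ],
)

```text
time_s: 2.6
ee_pos: [0.4944, -0.0059, 0.1496]
tool_rot: [[0.926, 0.378, -0.001], [0.378, -0.926, -0.0], [-0.001, -0.0, -1.0]]
contact_force: [0.3, 0.0, 0.6]
grip_width: 0.994
finger_force: 0.0
```

Emit:
carry_out(
  increments=[
    [[0,0,0,0,0,0,-0.5],[0,0,0,0,0,0,-0.2],[0,0,0,0,0,0,0],[0,0,0,0,0,0,0]],
  ],
)

```text
time_s: 3.0
ee_pos: [0.4948, -0.0032, 0.1509]
tool_rot: [[0.925, 0.381, -0.0], [0.381, -0.925, 0.002], [0.001, -0.002, -1.0]]
contact_force: [-2.1, 5.4, 3.1]
grip_width: 0.496
finger_force: 2.5
```

Emit:
carry_out(
  increments=[
    [[0,0,0,0,0,0,0.15],[0,0,0,0,0,0,0.3],[0,0,0,0,0,0,0.5],[0,0,0,0,0,0,1],[0,0,0,0,0,0,1],[0,0,0,0,0,0,1]],
  ],
  grip_force=60,
)

```text
time_s: 3.6
ee_pos: [0.4952, -0.004, 0.1513]
tool_rot: [[0.925, 0.38, 0.001], [0.38, -0.925, 0.001], [0.001, -0.0, -1.0]]
contact_force: [-1.7, 1.7, 7.2]
grip_width: 0.379
finger_force: 59.3
```

```bash
python3 - <<'E'
from h import *
w=grab('wrist');s=w['s'];a=grab('scene')
print(s['time_s'],np.round(s['ee_pos'],4),s['grip_width']*85,np.round(s['contact_force'],1),s['finger_force'])
save(np.hstack([cv2.resize(w['color'],(400,300)),cv2.resize(a['color'][205:315,240:350],(300,300),interpolation=cv2.INTER_CUBIC)]),'pics/w1.png')
E
```

```text
3.6 [ 0.4952 -0.004   0.1513] 32.183478670949064 [-1.7  1.7  7.2] 59.31610286235809
```

View pics/w1.png

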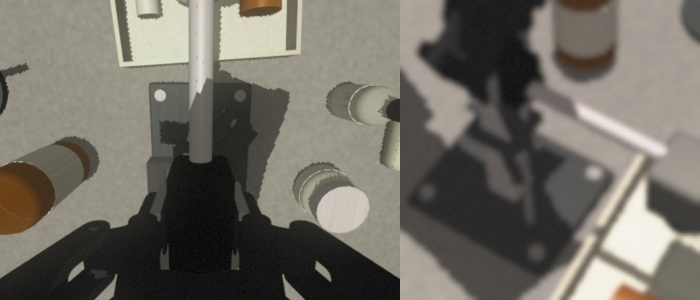

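The handle sits between the fingers at about (200,215), and the opening is about 32–33 mm, so the button is fully in. Next is a gentle lift.

Emit:
carry_out(
  increments=[
    [[0,0,-1,0,0,0,1],[0,0,-2,0,0,0,1],[0,0,-4,0,0,0,1],[0,0,-6,0,0,0,1],[0,0,-8,0,0,0,1],[0,0,-10,0,0,0,1]],
  ],
)

```text
time_s: 4.3
ee_pos: [0.4949, -0.0042, 0.1604]
tool_rot: [[0.925, 0.38, -0.0], [0.38, -0.925, 0.001], [0.0, -0.001, -1.0]]
contact_force: [1.1, 4.5, -6.2]
grip_width: 0.374
finger_force: 60.1
```

Emit:
carry_out(
  increments=[
    [[0,0,-4,0,0,0,1],[0,0,-9,0,0,0,1],[0,0,-14,0,0,0,1],[0,0,-19,0,0,0,1],[0,0,-24,0,0,0,1],[0,0,-29,0,0,0,1],[0,0,-33,0,0,0,1],[0,0,-36,0,0,0,1]],
  ],
)

```text
time_s: 5.1
ee_pos: [0.4949, -0.0043, 0.1967]
tool_rot: [[0.925, 0.38, 0.0], [0.38, -0.925, 0.001], [0.0, -0.001, -1.0]]
contact_force: [2.0, 5.4, -6.4]
grip_width: 0.372
finger_force: 60.0
```

Emit:
carry_out(
  increments=[
    [[0,0,-2,0,0,0,1],[0,0,-4,0,0,0,1],[0,0,-6,0,0,0,1],[0,0,-8,0,0,0,1],[0,0,-10,0,0,0,1],[0,0,-12,0,0,0,1],[0,0,-14,0,0,0,1],[0,0,-16,0,0,0,1]],
  ],
)

```text
time_s: 5.9
ee_pos: [0.4947, -0.0043, 0.2119]
tool_rot: [[0.925, 0.38, -0.001], [0.38, -0.925, 0.001], [-0.0, -0.001, -1.0]]
contact_force: [3.6, 4.1, -12.4]
grip_width: 0.369
finger_force: 60.5
```

```bash
python3 - <<'E'
from h import *
a=grab('scene');t=grab('top')
T=lambda im,v,u:im['color'][v:v+130,u:u+130]
c=cv2.resize(T(a,195,225),(600,600),interpolation=cv2.INTER_CUBIC)
c=np.clip(c.astype(float)*2,0,255).astype(np.uint8)
save(c,'pics/s2.png')
E
```

```text
(no output)
```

View pics/s2.png

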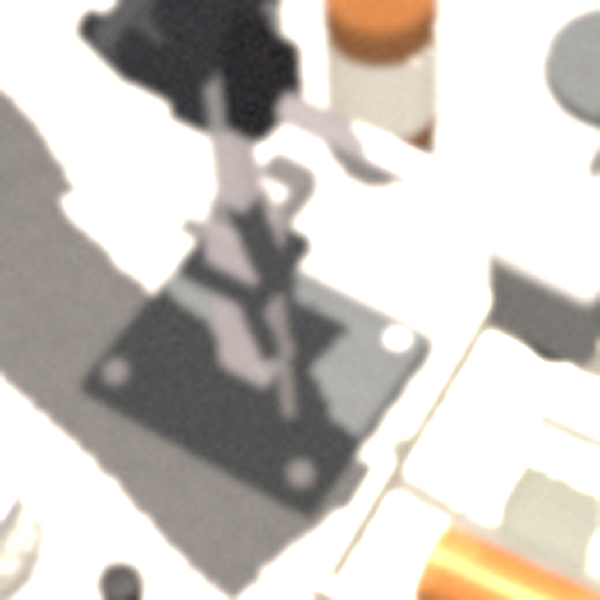

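The enlarged view shows the upper section out (218,170), the collar around (235,275) and the rod running down to (290,415). The disc still looks well below the collar. The pull is now 12 N, so the first stop is passed. I'll continue and go slowly later.

Emit:
carry_out(
  increments=[
    [[0,0,-3,0,0,0,1],[0,0,-7,0,0,0,1],[0,0,-11,0,0,0,1],[0,0,-15,0,0,0,1],[0,0,-19,0,0,0,1],[0,0,-22,0,0,0,1],[0,0,-24,0,0,0,1],[0,0,-25,0,0,0,1]],
  ],
  grip_force=75,
)

```text
time_s: 6.8
ee_pos: [0.4946, -0.0042, 0.2369]
tool_rot: [[0.925, 0.38, -0.001], [0.38, -0.925, 0.001], [-0.0, -0.001, -1.0]]
contact_force: [2.7, 4.7, -13.4]
grip_width: 0.372
finger_force: 80.6
```

Emit:
carry_out(
  increments=[
    [[0,0,-1,0,0,0,1],[0,0,-2,0,0,0,1],[0,0,-3,0,0,0,1],[0,0,-4,0,0,0,1],[0,0,-5,0,0,0,1]],
  ],
)

```text
time_s: 7.3
ee_pos: [0.4946, -0.0042, 0.2417]
tool_rot: [[0.925, 0.38, -0.001], [0.38, -0.925, 0.001], [-0.0, -0.001, -1.0]]
contact_force: [3.3, 4.3, -13.3]
grip_width: 0.369
finger_force: 80.5
```

```bash
python3 - <<'E'
from h import *
a=grab('scene')
c=cv2.resize(a['color'][235:295,255:315],(600,600),interpolation=cv2.INTER_CUBIC)
c=np.clip(c.astype(float)*2.2,0,255).astype(np.uint8)
save(c,'pics/s3.png')
for v in range(250,292,2): print(v,[tuple((P(a,u,v,0)*1000).round().astype(int)) if a['z_map'][v,u]>0 else 0 for u in range(278,293,3)])
E
```

```text
250 [(np.int64(510), np.int64(-13), np.int64(124)), (np.int64(510), np.int64(-6), np.int64(118)), (np.int64(545), np.int64(-19), np.int64(169)), (np.int64(507), np.int64(10), np.int64(100)), (np.int64(510), np.int64(15), np.int64(100))]
252 [(np.int64(507), np.int64(-12), np.int64(112)), (np.int64(510), np.int64(-6), np.int64(111)), (np.int64(540), np.int64(-17), np.int64(155)), (np.int64(511), np.int64(7), np.int64(101)), (np.int64(509), np.int64(15), np.int64(91))]
254 [(np.int64(507), np.int64(-12), np.int64(105)), (np.int64(510), np.int64(-7), np.int64(105)), (np.int64(541), np.int64(-17), np.int64(150)), (np.int64(512), np.int64(6), np.int64(96)), (np.int64(466), np.int64(40), np.int64(11))]
256 [(np.int64(509), np.int64(-13), np.int64(101)), (np.int64(513), np.int64(-9), np.int64(102)), (np.int64(538), np.int64(-16), np.int64(139)), (np.int64(519), np.int64(1), np.int64(101)), (np.int64(470), np.int64(38), np.int64(9))]
258 [(np.int64(512), np.int64(-16), np.int64(100)), (np.int64(517), np.int64(-11), np.int64(102)), (np.int64(538), np.int64(-17), np.int64(132)), (np.int64(523)
[... 3134 characters left out ...]
6 [(np.int64(520), np.int64(-28), np.int64(12)), (np.int64(523), np.int64(-22), np.int64(11)), (np.int64(526), np.int64(-17), np.int64(10)), (np.int64(530), np.int64(-12), np.int64(11)), (np.int64(535), np.int64(-7), np.int64(13))]
288 [(np.int64(523), np.int64(-30), np.int64(11)), (np.int64(526), np.int64(-24), np.int64(9)), (np.int64(531), np.int64(-20), np.int64(10)), (np.int64(535), np.int64(-15), np.int64(12)), (np.int64(539), np.int64(-10), np.int64(11))]
290 [(np.int64(528), np.int64(-33), np.int64(12)), (np.int64(532), np.int64(-28), np.int64(12)), (np.int64(537), np.int64(-23), np.int64(14)), (np.int64(538), np.int64(-17), np.int64(10)), (np.int64(543), np.int64(-12), np.int64(12))]
```

View pics/s3.png

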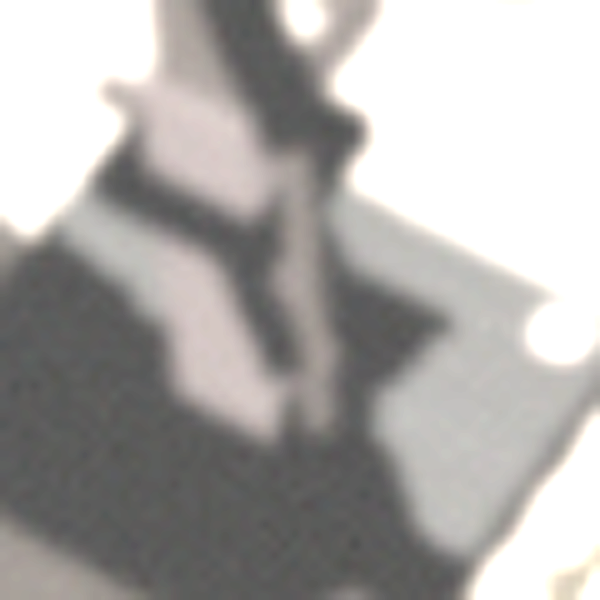

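The picture shows the collar at about (200,220) and the rod down to the disc at about (315,420). From depth, the collar top is at z≈101 mm, so its underside is at ≈91 mm. The disc is at ≈60 mm, so about 31 mm is left. I'll go 22 mm, then creep.

Emit:
carry_out(
  increments=[
    [[0,0,-3,0,0,0,1],[0,0,-7,0,0,0,1],[0,0,-11,0,0,0,1],[0,0,-15,0,0,0,1],[0,0,-18,0,0,0,1],[0,0,-20,0,0,0,1],[0,0,-21,0,0,0,1],[0,0,-22,0,0,0,1]],
  ],
)

```text
time_s: 8.15
ee_pos: [0.4946, -0.0043, 0.2636]
tool_rot: [[0.925, 0.38, -0.001], [0.38, -0.925, 0.001], [-0.0, -0.001, -1.0]]
contact_force: [3.0, 3.2, -13.6]
grip_width: 0.372
finger_force: 80.4
```

Emit:
carry_out(
  increments=[
    [[0,0,-1,0,0,0,1],[0,0,-2,0,0,0,1],[0,0,-3,0,0,0,1],[0,0,-4,0,0,0,1]],
  ],
)

```text
time_s: 8.55
ee_pos: [0.4946, -0.0043, 0.2675]
tool_rot: [[0.925, 0.38, -0.001], [0.38, -0.925, 0.001], [-0.0, -0.001, -1.0]]
contact_force: [3.7, 5.1, -13.4]
grip_width: 0.369
finger_force: 80.4
```

Emit:
carry_out(
  increments=[
    [[0,0,-1,0,0,0,1],[0,0,-2,0,0,0,1],[0,0,-3,0,0,0,1]],
  ],
)

```text
time_s: 8.85
ee_pos: [0.4946, -0.0042, 0.2705]
tool_rot: [[0.925, 0.38, -0.001], [0.38, -0.925, 0.001], [-0.0, -0.001, -1.0]]
contact_force: [3.5, 4.7, -13.5]
grip_width: 0.367
finger_force: 80.3
```

Emit:
carry_out(
  increments=[
    [[0,0,-1,0,0,0,1],[0,0,-2,0,0,0,1]],
  ],
)

```text
time_s: 9.05
ee_pos: [0.4946, -0.0043, 0.2725]
tool_rot: [[0.925, 0.38, -0.001], [0.38, -0.925, 0.001], [-0.0, -0.001, -1.0]]
contact_force: [4.5, 4.0, -13.1]
grip_width: 0.369
finger_force: 80.3
```

Emit:
carry_out(
  increments=[
    [[0,0,-1,0,0,0,1],[0,0,-2,0,0,0,1]],
  ],
)

```text
time_s: 9.25
ee_pos: [0.4942, -0.0042, 0.273]
tool_rot: [[0.925, 0.38, -0.002], [0.38, -0.925, 0.001], [-0.002, -0.002, -1.0]]
contact_force: [8.0, 4.8, -30.9]
grip_width: 0.368
finger_force: 77.9
```

The pull jumped to 31 N and the rise stalled, so this is the second stop. I'll ease slightly, keep light contact, and check that it holds.

Emit:
carry_out(
  increments=[
    [[0,0,0.3,0,0,0,1],[0,0,0.5,0,0,0,1],[0,0,0.5,0,0,0,1],[0,0,0.5,0,0,0,1],[0,0,0.5,0,0,0,1]],
  ],
)

```text
time_s: 9.75
ee_pos: [0.4944, -0.0042, 0.2728]
tool_rot: [[0.925, 0.38, -0.002], [0.38, -0.925, 0.001], [-0.001, -0.002, -1.0]]
contact_force: [5.7, 4.6, -21.7]
grip_width: 0.366
finger_force: 79.3
```

```bash
python3 - <<'E'
from h import *
a=grab('scene');t=load('top');s=robot.state();print(s['ee_pos'],s['contact_force'])
for v in range(258,284,2): print(v,[(P(a,u,v,0)*1000).round().astype(int).tolist() for u in (284,287,290)])
save(np.hstack([a['color'][150:350,200:400],cv2.resize(a['color'][235:295,255:315],(200,200))]),'pics/s4.png')
E
```

```text
[ 0.49440061 -0.00421123  0.27281541] [  5.82799635   4.92611537 -21.9476772 ]
258 [[539, -17, 134], [523, -1, 101], [477, 33, 14]]
260 [[538, -17, 126], [527, -4, 100], [481, 30, 14]]
262 [[537, -17, 118], [533, -8, 104], [535, -3, 102]]
264 [[507, -1, 58], [541, -13, 111], [539, -5, 102]]
266 [[531, -14, 92], [541, -14, 105], [544, -9, 104]]
268 [[538, -19, 98], [540, -13, 96], [546, -10, 101]]
270 [[543, -22, 100], [541, -14, 90], [546, -10, 94]]
272 [[542, -22, 92], [546, -17, 92], [505, 14, 10]]
274 [[508, -4, 23], [507, 4, 14], [509, 11, 9]]
276 [[509, -5, 17], [511, 2, 13], [512, 8, 8]]
278 [[509, -5, 9], [513, 0, 9], [517, 5, 10]]
280 [[515, -9, 11], [518, -3, 11], [521, 3, 9]]
282 [[518, -11, 10], [522, -6, 11], [526, -1, 10]]
```

View pics/s4.png

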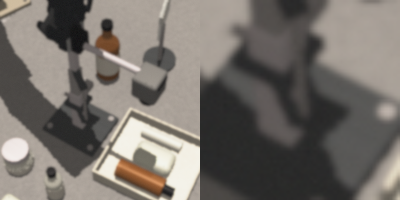

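The disc has met the collar: its depth readings are now at z≈91 mm, right under the collar at about (300,110) in the crop. The camera is raised at (150,75), the bystanders haven't moved, and the pull holds steady at 22 N.

```bash
python3 -c "
from cell import robot
print(robot.close_job())"
```

```text
the job is handed in; nothing more can be done
None
```

I raised the camera mast to its second stop with the release button squeezed in and handed the job in at about 10 s, still holding the handle there at a steady 22 N pull; nothing else on the bench appears to have moved.

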